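Free the lemon jammed under the waste-caddy lid

ROBOT

A 7-joint arm with a two-finger parallel gripper is mounted at the origin on a cart in front of the work surface, level with it; the furniture and walls round the work are solid. World frame = base frame: x ahead of the robot, y to its left, z up, the work surface at z = 0. Lengths are in m, angles in rad, forces in N, time in s.
With the tool pointing down it reaches from about 0.4 to 0.85 m from the base axis. Payload 4.5 kg.
Tool frame: the origin (TCP) lies midway between the tips of the shut fingers; the grasp point (between the pads) lies 19 mm behind it; z points along the fingers, y is the line along which they close (so a half turn about z gives the same grasp; the last joint's range is limited). The gripper opens to 88 mm and grips with 3 to 60 N. Pads are 18 mm wide; open, the fingers measure 123 mm over their backs; the gripper's body (75 mm by 187 mm) begins 45 mm behind the grasp point.
Start: joints at [-1.22, 0.689, -0.195, 1.565, 0.157, 0.902, -0.215], TCP at [0.195, 0.594, 0.239] pointing down, gripper open.
Joint ranges: [-3.01, 3.01], [-0.46, 2.08], [-1.47, 1.51], [0.13, 2.56], [-1, 4.14], [0.04, 2.09], [-2.66, 2.66]. Speed limits (rad/s): [2.57, 2.57, 3.14, 3.14, 3.14, 3.14, 3.14].

INTERFACE

Orientations are given as a unit quaternion [x, y, z, w].
In Python, from plant import * gives the robot as it stands.
- The arm moves only by the tool send_rows, never from a script. Its argument "targets" is a list of rows, each a list of 2 entries, a list of its own where there are three numbers: the shift along the tool's x, y, z in units of 0.3 m (1.0 is 0.3 m), then the turn, a rotation vector about the tool's x, y, z in units of pi rad (1.0 is pi rad). A call has 1 to 12 rows; each row is the pose to reach, as a shift and turn from the pose commanded when the call began, along the tool's axes at that moment, turning the shorter way round; what a row does not reach only later rows make up. A row lasts 1/8 s, in which the tool goes at most 62.5 mm and 10.7 degrees, less where a joint would pass 70% of its speed; a pose out of reach is approached as far as the arm can. A call with a number of a shift or a turn outside -1 to 1 is refused whole. A call with a gripper value outside its range is refused whole. "fingers" is the opening, from 0 (shut) to 1 (fully open), set as the call begins (left out, the last holds). The fingers move at their own pace and stop on an object; "newtons" is the grip in N (left out, the last holds). Time passes only in rows, so rows that repeat a pose let the fingers close. It gives the time, the measured TCP pose, the force, the opening and the grip force at its end, in the units of the state.
- get_state(): the state, without advancing time (a new reading comes with each control period).
- snapshot(name): name is "scene" or "top"; returns a dict with "img" (400x640x3 uint8, blue, green, red), "fx", "fy", "cx", "cy" (pixels), "cam_to_world" (4x4, takes a point from camera to world coordinates). Camera axes: x right, y down, z forward; pixel columns grow to the right and rows downward; lengths in m; the calibration is good to about 2 mm. A picture is of the moment at which its call begins. There is no depth.
- finish_job(): hands the job in; it is judged then, once.
The state is a dict: "clock": time; "q": joint angles; "qd": joint speeds; "joint_torque": joint torques, N m; "tool_pos": TCP position; "eef_rot": TCP orientation; "contact_force": force on the tool from outside, world axes, zero at the start; "moment": the same for the moment, N m; "opening": opening from 0.0 (shut) to 1.0 (fully open); "finger_force": force on a finger pad.
Only numpy, scipy, OpenCV 4.12 (cv2) and the standard library are available. Lean on these libraries where they do the work, as an engineer would, in place of code of your own. Each camera call takes 0.05 s, during which the arm holds its last target. There are 200 camera calls.

TASK

A lemon thrown at the food-waste caddy has caught under the lid and holds it ajar. With a fingertip press the caddy's lever right down, so that the lid swings wide open and the lemon drops to the bottom, then let the lever come up slowly under the finger so that the lid eases fully shut without slamming, and leave it. Work the lid only by its lever: do not touch the lid or the lemon, and do not disturb the things standing around.

Things in the scene. Friction and masses are not known exactly. Their poses are not given: they have to be found in the camera images.
- caddy: Steel food-waste caddy, fixed on the worktop: box with rounded corners, 150 deep (its x), 200 wide (its y), rim 160 high. Origin: centre of its underside, on the worktop. Front (-x): lever; back (+x): lid hinge; z up. Turned up to 0.45 rad. Inside the front rim the grey liner slopes down and back like a funnel, to 125 high; behind that it is open down to its floor, 20 above the worktop.
- caddy_lid (a joint): Opening angle of the lid about its hinge along the back rim: 0 = shut on the rim, 1.05 rad = wide open. Little brakes it: if the lever is let go, it slams at several rad/s. About 0.24 while the lemon is jammed.
- caddy_lever (a joint): Angle of the lever about its pivot inside the caddy's front: 0 = up (lid shut), 0.41 rad = right down on its stop (lid wide open). Lever and lid are linked rigidly both ways, lid angle = 2.56 x lever angle. Pressing the pad takes about 6 to 10 N, and the lid's weight pushes it back up.
- lever_pad (a point): Centre of the top of the lever's black ribbed pad, 58 wide x 30 along caddy x, about 78 ahead of the caddy's front face. Press it from above. It stands about 87 above the worktop with the lid shut, 77 while the lemon is jammed, 42 when right down; radius 110 about a pivot 45 in front of the caddy's middle, 60 high, so it moves almost straight down and slopes up to 0.2 rad either way.
- lid_panel: The lid: pressed-steel panel 158 x 208 x 23 with a flat black odour-filter holder (66 x 156 x 9) underneath, whose front edge keeps the lemon on the funnel while the lid is low, hinged along the caddy's back rim. Origin on the hinge axis, 79 behind the caddy's middle and 166 above the worktop; shut, it lies from there forward (caddy -x) to 4 in front of the caddy's front face. Not to be touched.
- lemon: Loose lemon, 70 x 52 x 51, about 80 g. Origin at its underside as built; it turns as the lemon rolls (use lemon_centre). At the start it lies crosswise on the funnel inside the front rim, pinned by the lid. Not to be touched.
- lemon_centre (a point): Centre of the lemon. About 170 above the worktop while it is jammed, 42 to 55 when it lies at the bottom of the caddy.
- mug: White mug with handle, 90 x 118 x 87, origin under its middle. Stands to the right of the caddy as the robot sees it; leave it alone.
- garlic: Garlic bulb, 60 x 60 x 59, origin under its middle. Lies to the right of the lever, about 12 cm from it; leave it alone.
- spice: Small spice jar, 44 across, 100 tall, origin under its middle. Stands to the left of the caddy; leave it alone.
- knife: Blue-handled paring knife lying flat, 140 x 89 x 12 over all, origin under its middle. Lies to the left of the lever, about 18 cm from it; leave it alone.

How it is judged:
On the way:
1. the lid is wide open (past 0.8 rad) with the lemon down inside the caddy (value of joint caddy_lid above 0.8 rad and z of lemon_centre in the frame of caddy below 0.075 m), for 0.2 s.
At the end, for the whole second after the job is handed in: The lid is shut (under 0.03 rad), the lemon lies still at the bottom of the caddy (its centre less than 75 mm above the worktop), and the robot is clear (value of joint caddy_lid below 0.03 rad and z of lemon_centre in the frame of caddy below 0.075 m and x of lemon_centre in the frame of caddy between -0.06 and 0.075 m and y of lemon_centre in the frame of caddy between -0.1 and 0.1 m and linear speed of lemon below 0.05 m/s); the robot touches nothing.
It fails at once if the lid slams: it closes faster than 2.5 rad/s in the last 0.2 rad (value of joint caddy_lid below 0.2 rad and velocity of joint caddy_lid below -2.5 rad/s).
It fails at once if the robot touches the lid (over 1 N) (contact force between any of the fingers, the arm and lid_panel above 1 N).
It fails at once if the robot touches the lemon (over 0.5 N) (contact force between any of the fingers, the arm and lemon above 0.5 N).
It fails at once if the lemon is lifted or comes out over the rim (height (world z) of lemon_centre above 0.2 m or x of lemon_centre in the frame of caddy below -0.075 m).
It fails at once if a bystander is moved more than 20 mm (distance of any of mug, garlic, spice, knife from where it was at the start of the episode above 0.02 m).
It also fails if it takes over 38 s, if anything falls off the work surface, if the arm or the gripper's body presses on something with over 40 N, if the wrist force passes 120 N, or if a joint passes its speed limit or range.

## Working session

There is one attempt and no reset: what is moved stays moved. The work goes in short steps, Python scripts to look and compute and a tool call to move; the robot and the scene stay as the last step left them, time stands still between calls to the robot, and variables do not carry over. Pictures are saved under pics/ and viewed, at most 10 in all, crops included, and the job is handed in when it is done.

Besides the shell and the picture viewer there is one more tool, called after ">>>" by a JSON object that holds its "api" and its "payload". send_rows: Moves the arm, as the interface text tells. Its arguments: {"type":"object","properties":{"targets":{"type":"array"},"fingers":{"type":"number"},"newtons":{"type":"number"}},"required":["targets"]}

```bash
mkdir -p pics
python3 - <<'E'
from plant import *
import cv2,numpy as np
print(get_state())
for n in("scene","top"):
    s=snapshot(n);cv2.imwrite(f"pics/{n}0.png",s["img"]);print(n,s["fx"],s["fy"],s["cx"],s["cy"],np.round(s["cam_to_world"],4).tolist())
    np.savez(f"{n}.npz",**s)
E
```

```text
{'clock': 0.0, 'q': array([-1.22019528,  0.69000791, -0.19455647,  1.56635792,  0.15730101,
        0.90246915, -0.21507307]), 'qd': array([ 1.67633643e-03, -3.54449190e-04, -9.74875498e-04,  2.02237071e-03,
       -3.19665696e-04, -4.78629855e-05,  2.86438796e-04]), 'joint_torque': array([ 5.89352458e-04, -5.27554107e+01, -1.26690332e+00, -1.53428221e+01,
       -5.27124968e-02,  6.71557340e-03,  1.75108448e-04]), 'tool_pos': array([0.19453104, 0.59328603, 0.23789247]), 'eef_rot': array([ 1.57666574e-01,  9.87491973e-01, -9.19051069e-04, -9.50663323e-05]), 'contact_force': array([-0.38204379, -0.24196605, -0.27605271]), 'moment': array([ 0.06263398,  0.0144757 , -0.00274312]), 'finger_force': 0.0, 'opening': 0.9971027917721899}
scene 420.0264778467171 420.0264778467171 321.845986313096 184.80238321801795 [[-0.5124, -0.4452, 0.7343, -0.2392], [-0.8587, 0.256, -0.444, 0.4819], [0.0097, -0.8581, -0.5135, 0.6757], [0.0, 0.0, 0.0, 1.0]]
top 478.9895936662344 478.9895936662344 325.9052551343452 195.57380253432078 [[-0.2534, -0.9396, 0.2302, 0.2168], [-0.9673, 0.2443, -0.0676, 0.114], [0.0073, -0.2398, -0.9708, 1.4656], [0.0, 0.0, 0.0, 1.0]]
```

View pics/scene0.png

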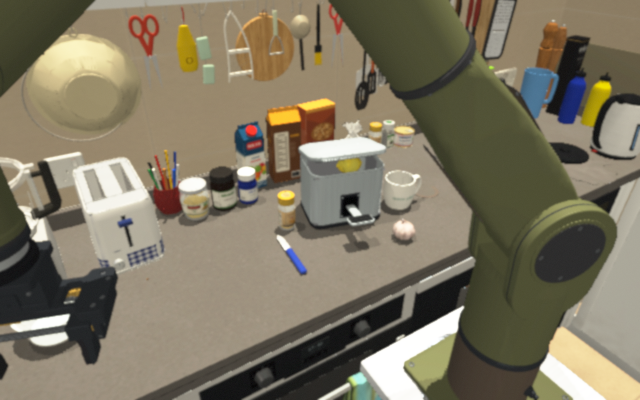

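View pics/top0.png

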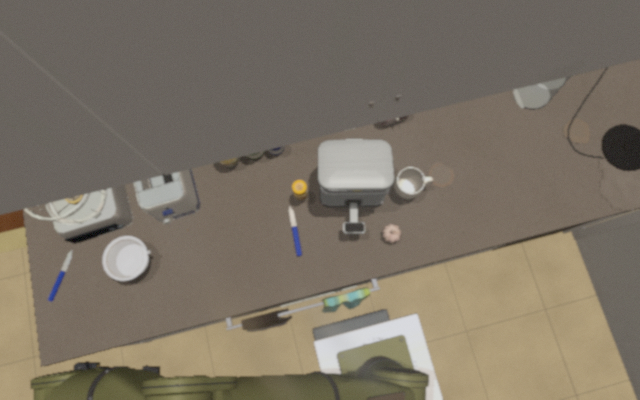

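The scene view shows the caddy at about (342,185), its black pad near (355,213) and the lemon under the lid at (348,165). In the top view the pad is near (354,228), the garlic at (392,233) and the knife at (295,232). I'll enlarge the lever next.

Run:
```python
import cv2,numpy as np
a=np.load("scene.npz")["img"][180:240,310:390];b=np.load("top.npz")["img"][190:250,314:394]
cv2.imwrite("pics/crop.png",np.hstack([cv2.resize(i,None,fx=5,fy=5,interpolation=cv2.INTER_NEAREST) for i in(a,b)]))
```

```text
(no output)
```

View pics/crop.png

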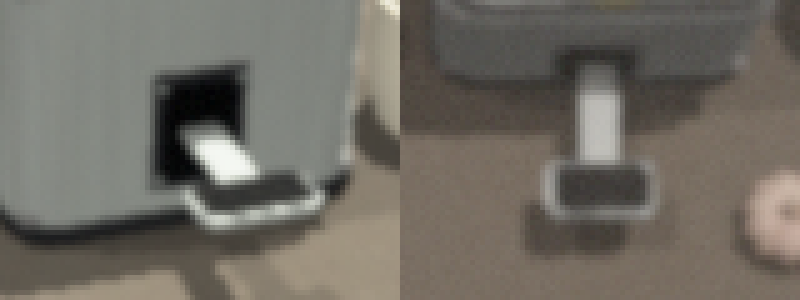

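```bash
cat > h.py <<'E'
import cv2,numpy as np
def load(n): return dict(np.load(n+".npz"))
def ray(s,p):
    T=s["cam_to_world"];d=T[:3,:3]@[(p[0]-s["cx"])/s["fx"],(p[1]-s["cy"])/s["fy"],1]
    return T[:3,3],d/np.linalg.norm(d)
def plane(s,p,z):
    o,d=ray(s,p);return o+d*(z-o[2])/d[2]
def tri(s1,p1,s2,p2):
    (o1,d1),(o2,d2)=ray(s1,p1),ray(s2,p2)
    t=np.linalg.lstsq(np.c_[d1,-d2],o2-o1,rcond=None)[0]
    a,b=o1+t[0]*d1,o2+t[1]*d2;return (a+b)/2,np.linalg.norm(a-b)
E
python3 - <<'E'
from h import *
S,T=load("scene"),load("top")
def dark(s,x0,y0,x1,y1,th):
    g=cv2.cvtColor(s["img"],cv2.COLOR_BGR2GRAY)[y0:y1,x0:x1];m=(g<th).astype(np.uint8)
    n,l,st,c=cv2.connectedComponentsWithStats(m,connectivity=4);i=1+np.argmax(st[1:,4]);return c[i]+[x0,y0],st[i]
ps,a=dark(S,346,214,374,223,95);pt,b=dark(T,343,222,366,233,80)
print(ps,a,pt,b)
print(tri(S,ps,T,pt),tri(S,(360.1,217.6),T,(354.1,227)))
# stem direction, top view: centroid columns of bright stem
g=cv2.cvtColor(T["img"],cv2.COLOR_BGR2GRAY)
for r,z in((210,.070),(220,.075)):
    m=g[r,345:365]>140;c=345+np.flatnonzero(m).mean();print(r,c,plane(T,(c,r),z))
print(plane(T,pt,.077))
# pad outer rim ends
for p in((344,228),(364,228)):print(plane(T,p,.077))
E
python3 - <<'E'
import cv2,numpy as np
t=np.load("top.npz")["img"][125:245,270:450]
cv2.imwrite("pics/crop2.png",cv2.resize(t,None,fx=4.4,fy=4.4,interpolation=cv2.INTER_CUBIC))
E
```

```text
[358.2        217.59166667] [  0   0  26   8 120] [353.93103448 226.97413793] [  3   2  17   7 116]
(array([ 0.43544284, -0.03557923,  0.07700789]), np.float64(0.0070127806575973175)) (array([ 0.43392298, -0.03764665,  0.07738474]), np.float64(0.0028611798957114804))
210 353.5 [ 0.48414059 -0.05157079  0.07      ]
220 353.5 [ 0.45406523 -0.04291857  0.075     ]
[ 0.43330125 -0.03835569  0.077     ]
[ 0.43771666 -0.00929319  0.077     ]
[ 0.42289146 -0.06618786  0.077     ]
```

View pics/crop2.png

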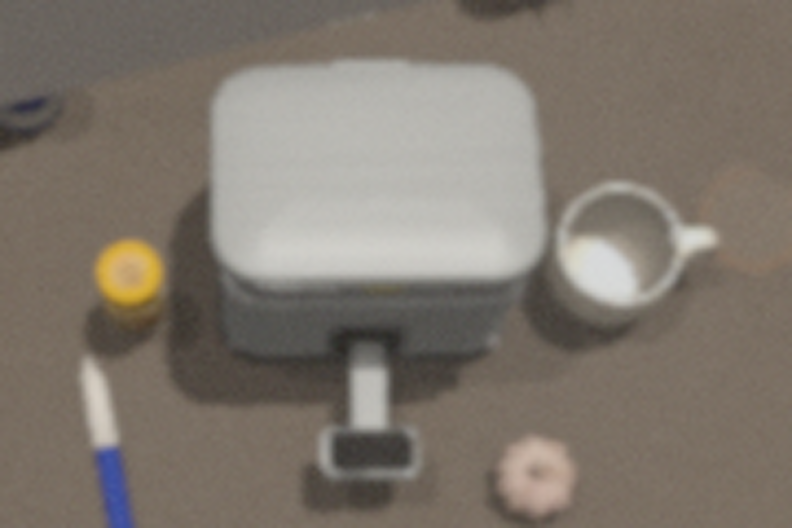

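```bash
cat >> h.py <<'E'
def shift(pts,rot=None):
    from plant import get_state
    from scipy.spatial.transform import Rotation as R
    s=get_state();r=R.from_quat(s["eef_rot"]);P=np.atleast_2d(pts)
    print("t",round(s["clock"],2),s["tool_pos"].round(4),"F",s["contact_force"].round(2))
    print((r.inv().apply(P-s["tool_pos"])/.3).round(4).tolist())
    if rot is not None: print("turn",((r.inv()*rot).as_rotvec()/np.pi).round(4))
def goal(psi=-.257,tilt=.15):
    from scipy.spatial.transform import Rotation as R
    c,s=np.cos(psi),np.sin(psi);x=np.array([c,s,0]);y=np.array([-s,c,0])
    z=np.array([0,0,-1])*np.cos(tilt)+x*np.sin(tilt)
    return R.from_matrix(np.c_[np.cross(y,z),y,z])
E
python3 -c "
from h import *
shift([[.36,.3,.25],[.434,-.038,.2]],goal())"
```

```text
t 0.1 [0.1946 0.5934 0.238 ] F [ 0.06 -0.19 -0.21]
[[-0.8286, -0.7575, -0.0387], [-1.4139, -1.7511, 0.1297]]
turn [-0.0019 -0.0477 -0.0189]
```

>>> {"api": "send_rows", "payload": {"targets": [[[-0.08,-0.07,0],[0,0,0]],[[-0.22,-0.2,-0.01],[0,-0.01,0]],[[-0.38,-0.35,-0.02],[0,-0.02,-0.005]],[[-0.54,-0.5,-0.03],[0,-0.03,-0.01]],[[-0.7,-0.64,-0.04],[0,-0.04,-0.015]],[[-0.8,-0.73,-0.04],[0,-0.048,-0.019]],[[-0.83,-0.76,-0.04],[0,-0.048,-0.019]],[[-0.83,-0.76,-0.04],[0,-0.048,-0.019]]], "fingers": 0}}

```text
clock: 1.1
tool_pos: [0.3603, 0.2997, 0.2507]
eef_rot: [0.128, 0.989, -0.012, 0.074]
contact_force: [-0.1, 0.9, -0.2]
opening: 0.118
finger_force: 0.0
```

```bash
python3 -c "
from h import *
shift([[.434,-.038,.2]],goal())"
```

```text
t 1.1 [0.3603 0.2997 0.2507] F [-0.12  0.88 -0.22]
[[-0.4932, -1.0249, 0.2498]]
turn [-0.0013  0.0001 -0.0003]
```

>>> {"api": "send_rows", "payload": {"targets": [[[-0.05,-0.1,0],[0,0,0]],[[-0.13,-0.27,0.02],[0,0,0]],[[-0.21,-0.44,0.05],[0,0,0]],[[-0.29,-0.61,0.1],[0,0,0]],[[-0.37,-0.77,0.15],[0,0,0]],[[-0.44,-0.9,0.2],[0,0,0]],[[-0.49,-1.0,0.25],[0,0,0]],[[-0.49,-1.0,0.25],[0,0,0]]]}}

```text
clock: 2.1
tool_pos: [0.4362, -0.0312, 0.1991]
eef_rot: [0.129, 0.989, -0.012, 0.074]
contact_force: [-0.3, -0.1, -0.3]
opening: 0.01
finger_force: 0.0
```

Run:
```python
from h import *
from plant import *
shift([[.434,-.038,.09],[.434,-.038,.075],[.434,-.038,.042]],goal())
ims=[]
for n in("scene","top"):
    s=snapshot(n);np.savez(n+"1.npz",**s);ims.append(s["img"])
cv2.imwrite("pics/c3.png",np.hstack([cv2.resize(ims[0][90:270,270:470],None,fx=2,fy=2),cv2.resize(ims[1][110:290,270:470],None,fx=2,fy=2)]))
```

```text
t 2.1 [ 0.4362 -0.0312  0.1991] F [-0.28 -0.13 -0.25]
[[0.0557, -0.0222, 0.3596], [0.0631, -0.022, 0.4091], [0.0796, -0.0215, 0.5178]]
turn [-0.0015 -0.     -0.0008]
```

View pics/c3.png

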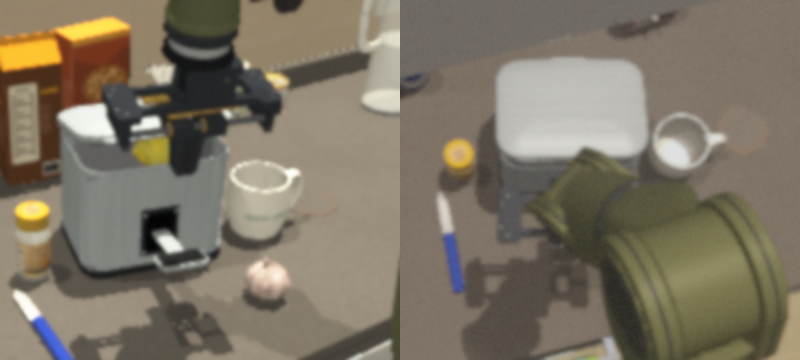

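>>> {"api": "send_rows", "payload": {"targets": [[[0.01,-0.01,0.06],[0,0,0]],[[0.03,-0.022,0.16],[0,0,0]],[[0.045,-0.022,0.27],[0,0,0]],[[0.055,-0.022,0.34],[0,0,0]],[[0.056,-0.022,0.36],[0,0,0]],[[0.058,-0.022,0.38],[0,0,0]],[[0.06,-0.022,0.395],[0,0,0]],[[0.062,-0.022,0.41],[0,0,0]],[[0.065,-0.022,0.425],[0,0,0]]]}}

```text
clock: 3.32
tool_pos: [0.4352, -0.0342, 0.0717]
eef_rot: [0.125, 0.989, -0.01, 0.075]
contact_force: [2.6, 2.5, 6.2]
opening: 0.003
finger_force: 3.1
```

Run:
```python
from h import *
from plant import *
shift([[.434,-.038,.06],[.434,-.038,.05],[.434,-.038,.042],[.434,-.038,.038]],goal())
```

```text
t 3.33 [ 0.4352 -0.0342  0.0717] F [2.57 2.55 6.25]
[[0.0065, -0.0133, 0.0386], [0.0115, -0.0133, 0.0715], [0.0156, -0.0133, 0.0979], [0.0176, -0.0133, 0.1111]]
turn [-0.0001  0.0007  0.0015]
```

>>> {"api": "send_rows", "payload": {"targets": [[[0.001,0,0.01],[0,0,0]],[[0.004,0,0.025],[0,0,0]],[[0.006,0,0.04],[0,0,0]],[[0.009,0,0.055],[0,0,0]],[[0.011,0,0.07],[0,0,0]],[[0.013,0,0.082],[0,0,0]],[[0.015,0,0.092],[0,0,0]],[[0.016,0,0.1],[0,0,0]],[[0.016,0,0.1],[0,0,0]]]}}

```text
clock: 4.45
tool_pos: [0.4331, -0.0376, 0.0419]
eef_rot: [0.127, 0.989, -0.012, 0.075]
contact_force: [-1.9, 1.9, 22.8]
opening: 0.002
finger_force: 11.3
```

Run:
```python
from h import *
from plant import *
shift([[.434,-.038,.042],[.434,-.038,.038]],goal())
ims=[]
for n in("scene","top"):
    s=snapshot(n);np.savez(n+"2.npz",**s);ims.append(s["img"])
cv2.imwrite("pics/c4.png",np.hstack([cv2.resize(ims[0][90:270,270:470],None,fx=2,fy=2),cv2.resize(ims[1][110:290,270:470],None,fx=2,fy=2)]))
```

```text
t 4.45 [ 0.4331 -0.0376  0.0419] F [-1.91  1.92 22.76]
[[-0.0033, -0.0007, 0.0003], [-0.0012, -0.0006, 0.0135]]
turn [-0.0015  0.0009  0.0005]
```

View pics/c4.png

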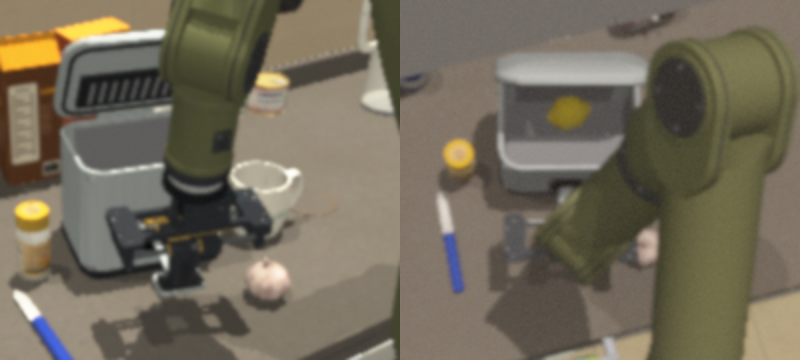

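The lid stands wide open and the finger holds the lever on its stop. The lemon shows inside the caddy at about (355,166) in the top view. I'll check its depth and whether it's at rest.

>>> {"api": "send_rows", "payload": {"targets": [[[0,0,0],[0,0,0]],[[0,0,0],[0,0,0]],[[0,0,0],[0,0,0]],[[0,0,0],[0,0,0]]]}}

```text
clock: 5.05
tool_pos: [0.4331, -0.0375, 0.042]
eef_rot: [0.127, 0.989, -0.012, 0.075]
contact_force: [-2.3, 1.1, 22.7]
opening: 0.007
finger_force: 11.3
```

```bash
python3 - <<'E'
from h import *
from plant import *
for s in (load("top2"),snapshot("top")):
    h=cv2.cvtColor(s["img"],cv2.COLOR_BGR2HSV)[150:190,325:390]
    m=cv2.inRange(h,(18,110,60),(38,255,255))
    c=max(cv2.findContours(m,0,1)[0],key=cv2.contourArea);(x,y),wh,a=cv2.minAreaRect(c)
    p=(x+325,y+150);ax=np.array([.967,-.254])
    pad=np.array([.434,-.038])
    for z in(.05,.17):
        w=plane(s,p,z);d=np.linalg.norm(w-s["cam_to_world"][:3,3])
        cen=pad+ax*.153;r=w[:2]-cen
        print(p,z,w,"caddy",r@ax,r@[.254,.967],"size",(np.array(wh)+1)*d/s["fx"])
E
python3 -c "
from h import *
shift([[.434,-.038,.087],[.434,-.038,.12]],goal())"
```

```text
(354.2307662963867, 165.65384674072266) 0.05 [ 0.62259322 -0.09354971  0.05      ] caddy 0.04353970673145094 -0.00581388959522533 size [0.05649374 0.05907707]
(354.2307662963867, 165.65384674072266) 0.17 [ 0.58819585 -0.07595369  0.17      ] caddy 0.0058080639682298535 0.002464525439633427 size [0.05170476 0.0540691 ]
(353.8000030517578, 165.89999961853027) 0.05 [ 0.62216037 -0.0920467   0.05      ] caddy 0.042739371119948175 -0.0044704288122934515 size [0.05724375 0.05585556]
(353.8000030517578, 165.89999961853027) 0.17 [ 0.58779969 -0.0745781   0.17      ] caddy 0.005075572889006754 0.0036941009135223867 size [0.05239119 0.05112067]
t 5.1 [ 0.4331 -0.0375  0.0419] F [-1.76  1.97 22.65]
[[-0.0261, -0.0016, -0.1479], [-0.0428, -0.0021, -0.2566]]
turn [-0.0014  0.0009  0.0005]
```

>>> {"api": "send_rows", "payload": {"targets": [[[-0.001,0,-0.006],[0,0,0]],[[-0.002,0,-0.012],[0,0,0]],[[-0.003,0,-0.018],[0,0,0]],[[-0.004,0,-0.025],[0,0,0]],[[-0.005,0,-0.032],[0,0,0]],[[-0.006,0,-0.039],[0,0,0]],[[-0.007,0,-0.046],[0,0,0]],[[-0.008,0,-0.053],[0,0,0]],[[-0.009,0,-0.06],[0,0,0]],[[-0.01,0,-0.067],[0,0,0]],[[-0.011,0,-0.074],[0,0,0]],[[-0.013,0,-0.08],[0,0,0]]]}}

```text
clock: 6.6
tool_pos: [0.4333, -0.0376, 0.0651]
eef_rot: [0.128, 0.989, -0.012, 0.074]
contact_force: [-4.0, -0.7, 4.7]
opening: 0.003
finger_force: 2.4
```

>>> {"api": "send_rows", "payload": {"targets": [[[-0.001,0,-0.006],[0,0,0]],[[-0.002,0,-0.012],[0,0,0]],[[-0.003,0,-0.018],[0,0,0]],[[-0.004,0,-0.024],[0,0,0]],[[-0.005,0,-0.03],[0,0,0]],[[-0.006,0,-0.035],[0,0,0]],[[-0.006,0,-0.04],[0,0,0]],[[-0.007,0,-0.045],[0,0,0]]]}}

```text
clock: 7.6
tool_pos: [0.4345, -0.0379, 0.079]
eef_rot: [0.128, 0.989, -0.012, 0.076]
contact_force: [-0.9, -1.7, 5.6]
opening: 0.001
finger_force: 2.9
```

Still in contact at z 0.079; I'll ease it up the last millimetres.

>>> {"api": "send_rows", "payload": {"targets": [[[-0.0005,0,-0.004],[0,0,0]],[[-0.001,0,-0.008],[0,0,0]],[[-0.002,0,-0.012],[0,0,0]],[[-0.003,0,-0.016],[0,0,0]],[[-0.003,0,-0.02],[0,0,0]],[[-0.004,0,-0.024],[0,0,0]],[[-0.004,0,-0.028],[0,0,0]],[[-0.005,0,-0.032],[0,0,0]],[[-0.006,0,-0.036],[0,0,0]],[[-0.006,0,-0.04],[0,0,0]]]}}

```text
clock: 8.85
tool_pos: [0.4355, -0.0374, 0.0911]
eef_rot: [0.128, 0.989, -0.012, 0.076]
contact_force: [0.1, -0.4, 0.4]
opening: 0.006
finger_force: 0.2
```

>>> {"api": "send_rows", "payload": {"targets": [[[0,0,-0.02],[0,0,0]],[[0,0,-0.06],[0,0,0]],[[0,0,-0.12],[0,0,0]],[[0,0,-0.18],[0,0,0]],[[0,0,-0.2],[0,0,0]],[[0,0,-0.2],[0,0,0]]]}}

```text
clock: 9.6
tool_pos: [0.4252, -0.0342, 0.1507]
eef_rot: [0.128, 0.989, -0.011, 0.075]
contact_force: [-0.2, -0.5, -0.3]
opening: 0.003
finger_force: 0.0
```

Run:
```python
from h import *
from plant import *
shift([[0.43,-.038,.2]])
ims=[snapshot(n)["img"] for n in("scene","top")]
cv2.imwrite("pics/c5.png",np.hstack([cv2.resize(ims[0][90:270,270:470],None,fx=2,fy=2),cv2.resize(ims[1][110:290,270:470],None,fx=2,fy=2)]))
```

```text
t 9.6 [ 0.4252 -0.0342  0.1507] F [-0.15 -0.48 -0.29]
[[-0.0436, -0.0087, -0.1596]]
```

View pics/c5.png

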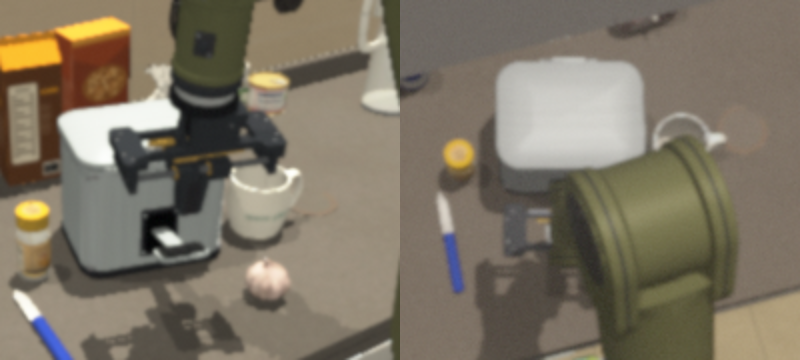

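The lid lies shut on the rim, the lever is up, the finger is clear, and the mug, garlic, spice jar and knife haven't moved. I'll hand the job in.

```bash
python3 -c "
from plant import *
print(finish_job())"
```

```text
the job is handed in; nothing more can be done
None
```

I pressed the lever down to its stop, the lid opened wide and the lemon dropped to the bottom, then the lid eased shut under the finger and I handed the job in at about 9.7 s; the hand-in returned no verdict.

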